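Populate a control-panel rail

TASK

Populate the rail on the mounting plate. Seat the block of three orange terminals on the rail right beside the single orange terminal already there, and the block of three grey terminals right beside the single grey one, each on the side facing the middle of the rail and with no more than about a centimetre between them. Seat the black relay socket on the rail between the two blocks and plug the yellow relay into it; everything must sit fully home and square on the rail.

Things in the scene. Friction and masses are not known exactly. Their poses are not given: they have to be found in the camera images.
- rail_mid (a point): middle of the top face of the metal rail on the steel mounting plate, fixed. The rail runs along this frame's y (length 222 mm), is 35 mm wide (x) and 15 high on a 4 mm plate: its top is 19 mm above the bench. x points across the rail, away from the robot, to a grey wiring duct that begins 73 mm behind the rail's middle and is 30 mm high. The plate reaches 70 mm in front of the rail's middle
- orange_end_c (a point): single orange terminal between two thin black plates, fixed near the left or right end of the rail (the grey one is near the other end). 14 mm wide along the rail (its y axis), 50 mm across (x, as the rail's x), 49 mm high; point at mid-width, 14.5 mm above the rail's top
- grey_end_c (a point): single grey terminal between two thin black plates, fixed near the left or right end of the rail (the orange one is near the other end). 14 mm wide along the rail (its y axis), 50 mm across (x, as the rail's x), 49 mm high; point at mid-width, 14.5 mm above the rail's top
- orange_block_c (a point): three orange terminals on one foot, a loose piece on the bench: 50 mm along its x, 30 along y, 49 high, 80 g. Point: centre, 24.5 mm up. Front and rear (50 mm apart) are flat grey cheeks, vertical only up to 25 mm, then taper: grip low, across the 50. Slot underneath, along y, straddles the rail: 38 mm wide (44 at its sloped mouth), 10 deep. Seated: point 14.5 mm above the rail's top. May be turned end for end
- grey_block_c (a point): three grey terminals on one foot, a loose piece on the bench: 50 mm along its x, 30 along y, 49 high, 80 g. Point: centre, 24.5 mm up. Front and rear (50 mm apart) are flat grey cheeks, vertical only up to 25 mm, then taper: grip low, across the 50. Slot underneath, along y, straddles the rail: 38 mm wide (44 at its sloped mouth), 10 deep. Seated: point 14.5 mm above the rail's top. May be turned end for end
- relay_socket_c (a point): loose black relay socket, white squares front and rear: 50 mm along its x, 30 along y, 32 high, 60 g. Point: centre, 16 mm up. Front and rear vertical up to 22 mm, then a collar 40 mm deep. Rail slot underneath as on the blocks. Seated: point 6 mm above the rail's top. Relay recess in the middle of its top: 33 (x) by 21 (y) mm, 7 deep, chamfered 2. May be turned end for end
- relay_c (a point): yellow box-shaped relay with a black base and a pale label on its two wide sides, standing on the bench: 28 mm along its x, 16 along y, 35 high, 30 g; point at its centre. Goes upright into the socket's recess, its 28 mm along the socket's 50, either way round; fully in, its lowest 7 mm are inside and its point is 26.5 mm above the socket's. Grip its top part across the 28, fingertips clear of the socket and the blocks beside
There are look-alikes about, which are no part of the job. Leave any turquoise look-alike of the part that bears relay_c alone.

How it is judged:
At the end, for the whole second after the job is handed in: Blocks and socket seated on the rail (3 mm in height, 6 mm across, square to 0.17 rad), each block at most 15 mm inward of the single terminal of its colour, the socket between them; the relay fully in the socket (5 mm, 3 mm in depth); all upright, released and at rest (z of orange_block_c in the frame of rail_mid between 0.0115 and 0.0175 m and x of orange_block_c in the frame of rail_mid between -0.006 and 0.006 m and angle between each of orange_block_c, grey_block_c, relay_socket_c, relay_c's own z axis and vertical below 0.12 rad and angle between the x axis of each of orange_block_c, grey_block_c, relay_socket_c and the x axis of rail_mid, either way round below 0.17 rad and z of grey_block_c in the frame of rail_mid between 0.0115 and 0.0175 m and x of grey_block_c in the frame of rail_mid between -0.006 and 0.006 m and z of relay_socket_c in the frame of rail_mid between 0.003 and 0.009 m and x of relay_socket_c in the frame of rail_mid between -0.006 and 0.006 m and ((y of orange_end_c in the frame of grey_end_c between 0.1 and 0.3 m and y of orange_block_c in the frame of orange_end_c between -0.037 and -0.018 m and y of grey_block_c in the frame of grey_end_c between 0.018 and 0.037 m and y of relay_socket_c in the frame of orange_end_c between -0.3 and -0.045 m and y of relay_socket_c in the frame of grey_end_c between 0.045 and 0.3 m) or (y of orange_end_c in the frame of grey_end_c between -0.3 and -0.1 m and y of orange_block_c in the frame of orange_end_c between 0.018 and 0.037 m and y of grey_block_c in the frame of grey_end_c between -0.037 and -0.018 m and y of relay_socket_c in the frame of orange_end_c between 0.045 and 0.3 m and y of relay_socket_c in the frame of grey_end_c between -0.3 and -0.045 m)) and x of relay_c in the frame of relay_socket_c between -0.005 and 0.005 m and y of relay_c in the frame of relay_socket_c between -0.005 and 0.005 m and z of relay_c in the frame of relay_socket_c between 0.0235 and 0.0295 m and angle between the x axis of relay_c and the x axis of relay_socket_c, either way round below 0.3 rad and linear speed of each of orange_block, grey_block, relay_socket, relay below 0.02 m/s); the robot touches nothing.
It also fails if it takes over 93 s, if anything falls off the work surface, if the arm or the gripper's body presses on something with over 40 N, if the wrist force passes 120 N, or if a joint passes its speed limit or range.

ROBOT

A 7-joint arm with a two-finger parallel gripper is mounted at the origin on a cart in front of the work surface, level with it; the furniture and walls round the work are solid. World frame = base frame: x ahead of the robot, y to its left, z up, the work surface at z = 0. Lengths are in m, angles in rad, forces in N, time in s.
With the tool pointing down it reaches from about 0.35 to 0.9 m from the base axis. Payload 8.1 kg.
Tool frame: the origin (TCP) lies midway between the tips of the shut fingers; the grasp point (between the pads) lies 19 mm behind it; z points along the fingers, y is the line along which they close (so a half turn about z gives the same grasp; the last joint's range is limited). The gripper opens to 92 mm and grips with 3 to 60 N. Pads are 19 mm wide; open, the fingers measure 130 mm over their backs; the gripper's body (75 mm by 190 mm) begins 47 mm behind the grasp point.
Start: joints at [-1.258, 0.434, 0.025, 1.573, -0.012, 1.134, -0.075], TCP at [0.252, 0.572, 0.227] pointing down, gripper open.
Joint ranges: [-2.62, 2.62], [-0.44, 2.09], [-1.27, 1.32], [0.08, 2.57], [-1.32, 4.46], [0.12, 2], [-2.74, 2.74]. Speed limits (rad/s): [2.22, 2.22, 3.01, 3.01, 3.14, 3.14, 3.14].

INTERFACE

Orientations are given as a rotation vector (axis times angle).
In Python, from cell import observe, get_image, camera_model, sign_off, recognise, silhouettes gives the robot as it stands.
- The arm moves only by the tool apply_moves, never from a script. Its argument "motion" is a list of rows, each an object of numbers: "x", "y", "z": the shift along the world's x, y, z in cm; "yaw": the turn about the world's z in degrees; "hand": the opening, from -1 (shut) to 1 (fully open), so that 0 is half open. In form: [{"x": .., "y": .., "z": .., "yaw": .., "hand": ..}, ...]. A call has 1 to 10 rows; each row is the pose to reach, as a shift and turn from the pose commanded when the call began; what a row does not reach only later rows make up. A row lasts 1/8 s, in which the tool goes at most 62.5 mm and 10.7 degrees, less where a joint would pass 70% of its speed; a pose out of reach is approached as far as the arm can. A call with a gripper value outside its range is refused whole. The fingers move at their own pace and stop on an object; "newtons" is the grip in N (left out, the last holds). Time passes only in rows, so rows that repeat a pose let the fingers close. It gives the time, the measured TCP pose, the force, the opening and the grip force at its end, in the units of the state.
- observe(): the state, without advancing time (a new reading comes with each control period).
- get_image(name): name is "side" or "top" or "wrist"; returns the picture (420x560x3 uint8, blue, green, red); there is no depth.
- camera_model(name): a dict with "camera_matrix" (3x3 intrinsics, pixels), "T" (4x4, takes a point from camera to world coordinates). Camera axes: x right, y up, looking along -z (the intrinsics and any distortion apply to the point x, -y, -z); pixel columns grow to the right and rows downward; lengths in m; the calibration is good to about 2 mm. The wrist camera is an equidistant fisheye: a pixel r from the principal point sees the ray r / f radians off the axis. A picture is of the moment at which its call begins: read the wrist's pose just before it. camera_model takes no time and is no camera call; for the wrist camera it gives the pose at the moment of the call.
- sign_off(): hands the job in; it is judged then, once.
Trained networks look in the newest picture that a camera, given by its name, has taken for a name from the list of things; names that differ only in an ending like _2 or _b are one class to them, and where a whole thing is asked for, a point or a joint stands for the part that bears it (a point fixed in the world has none). Each returns a list of dicts, best first, with "p" (0 to 1); they miss things now and then, are a little off and sometimes report something else, mostly with a low value. They report only what shows in the picture. A call takes as long as a camera call. They do not tell look-alikes from the thing itself.
- recognise(query, camera): "rect" ([left, top, right, bottom] in pixels, round what is visible of it).
- silhouettes(query, camera): "mask" (420x560 bool, what is visible of it) and "rect" ([left, top, right, bottom] in pixels, round what is visible of it).
The state is a dict: "clock": time; "joints": joint angles; "dq": joint speeds; "joint_efforts": joint torques, N m; "position": TCP position; "ee_rot": TCP orientation; "force": force on the tool from outside, world axes, zero at the start; "ft_torque": the same for the moment, N m; "width": opening from 0.0 (shut) to 1.0 (fully open); "gripper_force": force on a finger pad.
Only numpy, scipy, OpenCV 4.12 (cv2) and the standard library are available. Lean on these libraries where they do the work, as an engineer would, in place of code of your own. Each camera call takes 0.05 s, during which the arm holds its last target. There are 200 camera calls.

## Working session

There is one attempt and no reset: what is moved stays moved. The work goes in short steps, Python scripts to look and compute and a tool call to move; the robot and the scene stay as the last step left them, time stands still between calls to the robot, and variables do not carry over. Pictures are saved under pics/ and viewed, at most 18 in all, crops included, and the job is handed in when it is done.

Besides the shell and the picture viewer there is one more tool, called after ">>>" by a JSON object that holds its "fn" and its "kwargs", one argument or row to a line. apply_moves: Moves the arm, as the interface text tells. Its arguments: {"type":"object","properties":{"motion":{"type":"array","items":{"type":"object","properties":{"x":{"type":"number"},"y":{"type":"number"},"z":{"type":"number"},"yaw":{"type":"number"},"hand":{"type":"number"}}}},"newtons":{"type":"number"}},"required":["motion"]}

```bash
mkdir -p pics; ls
cat > h.py <<'E'
import numpy as np, cv2
from cell import *
def snap(cam,fn):
    im=np.array(get_image(cam)); cv2.imwrite('pics/'+fn,im); return im
def ray(cam,u,v,m=None):
    m=m or camera_model(cam); K=np.array(m["camera_matrix"]); T=np.array(m["T"])
    x=(u-K[0,2])/K[0,0]; y=(v-K[1,2])/K[1,1]
    if cam=="wrist":
        r=np.hypot(x,y); s=np.sinc(r/np.pi); d=np.array([x*s,-y*s,-np.cos(r)])
    else: d=np.array([x,-y,-1.])
    return T[:3,3],T[:3,:3]@d
def at(cam,u,v,z,m=None):
    o,d=ray(cam,u,v,m); return o+d*(z-o[2])/d[2]
def proj(cam,P,m=None):
    m=m or camera_model(cam); K=np.array(m["camera_matrix"]); T=np.array(m["T"])
    p=T[:3,:3].T@(np.array(P)-T[:3,3]); x,y,z=p[0],-p[1],-p[2]
    if cam=="wrist":
        r=np.hypot(x,y); t=np.arctan2(r,z); k=t/max(r,1e-9); x,y=x*k,y*k
    else: x,y=x/z,y/z
    return np.array([K[0,0]*x+K[0,2],K[1,1]*y+K[1,2]])
E
python3 - <<'E'
from h import *
for c in ("top","side","wrist"):
    m=camera_model(c); print(c,[k for k in m],np.round(m["camera_matrix"],1).tolist(),np.round(m["T"],3).tolist())
for c in ("top","side"):
    snap(c,c+'0.png')
    for q in ("rail_mid","orange_end_c","grey_end_c","orange_block_c","grey_block_c","relay_socket_c","relay_c"):
        try: print(c,q,[(round(r["p"],2),np.round(r["rect"]).tolist()) for r in recognise(q,c)][:4])
        except Exception as e: print(q,e)
s=observe(); print(s)
E
```

```text
pics
top ['camera_matrix', 'T'] [[444.1, 0.0, 279.4], [0.0, 444.1, 218.9], [0.0, 0.0, 1.0]] [[0.028, 0.991, -0.134, 0.366], [-0.999, 0.03, 0.014, -0.222], [0.018, 0.133, 0.991, 1.023], [0.0, 0.0, 0.0, 1.0]]
side ['camera_matrix', 'T'] [[482.4, 0.0, 281.3], [0.0, 482.4, 208.7], [0.0, 0.0, 1.0]] [[0.987, 0.055, -0.152, 0.375], [-0.161, 0.412, -0.897, -1.075], [0.013, 0.909, 0.416, 0.449], [0.0, 0.0, 0.0, 1.0]]
wrist ['camera_matrix', 'T'] [[325.2, 0.0, 279.3], [0.0, 325.2, 212.9], [0.0, 0.0, 1.0]] [[0.404, -0.87, -0.283, 0.175], [0.915, 0.384, 0.126, 0.605], [-0.001, -0.309, 0.951, 0.384], [0.0, 0.0, 0.0, 1.0]]
top rail_mid [(0.73, [172.0, 122.0, 302.0, 237.0])]
top orange_end_c [(0.49, [193.0, 151.0, 209.0, 170.0])]
top grey_end_c [(0.47, [251.0, 196.0, 269.0, 212.0])]
top orange_block_c [(0.79, [294.0, 264.0, 310.0, 288.0])]
top grey_block_c [(0.64, [339.0, 236.0, 358.0, 264.0])]
top relay_socket_c [(0.82, [328.0, 202.0, 350.0, 228.0]), (0.53, [339.0, 236.0, 359.0, 263.0])]
top relay_c [(0.57, [252.0, 251.0, 262.0, 265.0]), (0.54, [301.0, 229.0, 311.0, 244.0])]
side rail_mid [(0.64, 
[... 362 characters left out ...]
56.0])]
{'clock': 0.8, 'joints': array([-1.25761812,  0.43445135,  0.02500454,  1.5732003 , -0.01162602,
        1.13401933, -0.07504675]), 'dq': array([ 0.00262199, -0.00126136,  0.00055087,  0.00142745, -0.00179353,
       -0.00070293,  0.00041471]), 'joint_efforts': array([-1.05565006e-03, -6.67603540e+01,  9.83605497e-01, -3.14790058e+01,
       -6.06222334e-02,  3.28040204e-02, -2.61837954e-06]), 'position': array([0.25246103, 0.57174989, 0.22677201]), 'ee_rot': array([-6.48480189e-01, -3.07393312e+00, -1.06411866e-04]), 'force': array([-0.21151963,  0.2111004 ,  0.19251307]), 'ft_torque': array([-0.03622982, -0.03145306, -0.04004244]), 'gripper_force': 0.0, 'width': 0.9998459009984152}
```

Run:
```python
import cv2
a=cv2.imread('pics/top0.png')[110:310,160:390]
cv2.imwrite('pics/topc.png',cv2.resize(a,(690,600),interpolation=cv2.INTER_CUBIC))
b=cv2.imread('pics/side0.png')[150:300,190:390]
cv2.imwrite('pics/sidec.png',cv2.resize(b,(800,600),interpolation=cv2.INTER_CUBIC))
```

```text
(no output)
```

View pics/topc.png

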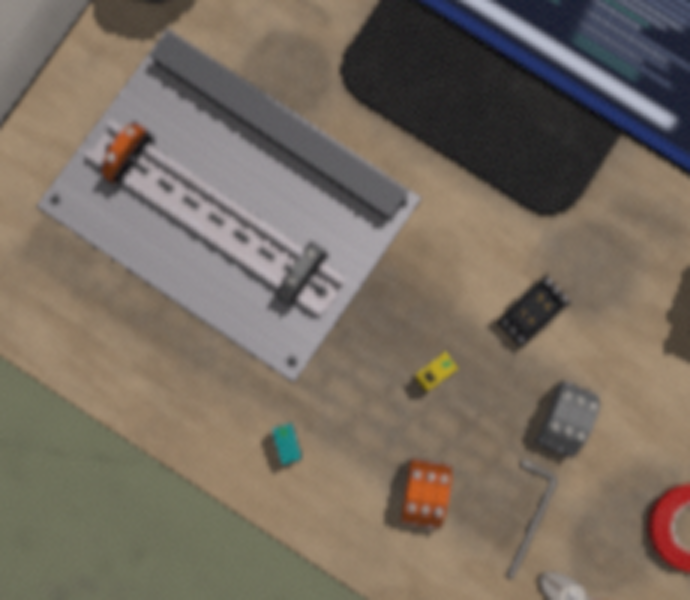

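View pics/sidec.png

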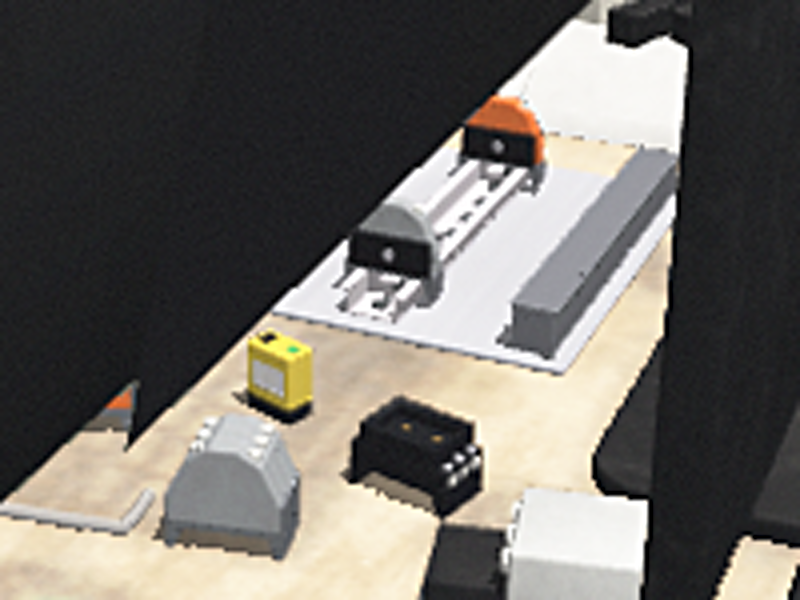

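The top crop shows the plate at upper left, with the orange end terminal at crop (126,150) and the grey end at (305,268). The loose parts are the yellow relay (437,372), socket (533,312), grey block (570,418) and orange block (428,492). The turquoise decoy is at (287,445). The side crop agrees with this.

```bash
cat >> h.py <<'E'
from scipy.optimize import minimize
def box(a,b,z0,z1): return [(sx*a/2,sy*b/2,z) for sx in(-1,1) for sy in(-1,1) for z in(z0,z1)]
B=box(.05,.03,0,.025)+box(.03,.03,.049,.049)
E_=box(.05,.014,.01,.025)+box(.03,.014,.049,.049)
MODEL={"orange_block_c":B,"grey_block_c":B,"relay_socket_c":box(.05,.03,0,.022)+box(.04,.03,.032,.032),
"relay_c":box(.028,.016,0,.035),"orange_end_c":[(x,y,z+.009) for x,y,z in E_],"grey_end_c":[(x,y,z+.009) for x,y,z in E_]}
def fit(q,cam,mask,m,g,dz=0):
    pts=np.array(MODEL[q])+[0,0,dz]
    mk=np.ascontiguousarray(mask.astype(np.uint8))
    ys,xs=np.nonzero(mk); l,t,r,b=xs.min()-25,ys.min()-25,xs.max()+25,ys.max()+25
    S=4; M=np.array([[S,0,-l*S+S/2],[0,S,-t*S+S/2]],float)
    big=cv2.warpAffine(mk,M,((r-l)*S,(b-t)*S),flags=cv2.INTER_NEAREST)
    def iou(p):
        c,s=np.cos(p[2]),np.sin(p[2]); R=np.array([[c,-s,0],[s,c,0],[0,0,1]])
        uv=np.array([proj(cam,R@w+[p[0],p[1],0],m) for w in pts])
        h=cv2.convexHull(((uv+.5-[l,t])*S*16).round().astype(np.int32))
        im=np.zeros_like(big); cv2.fillConvexPoly(im,h,1,shift=4)
        return -(im&big).sum()/max(1,(im|big).sum())
    best=None
    for y0 in ([g[2]] if len(g)>2 else np.arange(0,np.pi,np.pi/6)):
        o=minimize(iou,[g[0],g[1],y0],method='Nelder-Mead',options=dict(initial_simplex=[[g[0],g[1],y0],[g[0]+.012,g[1],y0],[g[0],g[1]+.012,y0],[g[0],g[1],y0+.25]],maxiter=120,xatol=1e-4,fatol=1e-4))
        if best is None or o.fun<best.fun: best=o
    return best.x,-best.fun
def find(q,cam,near=None,dz=0,yaw=None,shot=None,n=3):
    m=camera_model(cam)
    if shot: snap(cam,shot)
    res=[]
    for r in silhouettes(q,cam)[:n]:
        if r["mask"].sum()<20: continue
        rc=r["rect"]; c=at(cam,(rc[0]+rc[2])/2,(rc[1]+rc[3])/2,.02+dz,m)
        g=list(near if near is not None else c[:2])
        if near is not None and np.hypot(*(c[:2]-np.array(near)))>.06: continue
        if near is not None: g=list(c[:2])
        if yaw is not None: g.append(yaw)
        x,f=fit(q,cam,r["mask"],m,g,dz)
        yw=np.degrees(x[2])%180
        res.append((round(r["p"],2),round(f,2),np.round(x[:2],4).tolist(),round(yw,1),np.round(rc).tolist()))
    return res
E
python3 - <<'E'
from h import *
snap("top","t1.png")
for q in MODEL:
    for r in find(q,"top"): print(q,r)
for nm,(u,v) in dict(railL=(95,150),railR=(330,305)).items(): print(nm,at("top",160+u/3,110+v/3,.019))
E
```

```text
orange_block_c (0.78, np.float64(-0.0), [0.3188, -0.2558], np.float64(9.5), [294.0, 264.0, 313.0, 287.0])
grey_block_c (0.66, np.float64(-0.0), [0.4479, -0.3532], np.float64(135.4), [339.0, 235.0, 360.0, 263.0])
relay_socket_c (0.7, np.float64(-0.0), [0.5361, -0.3159], np.float64(141.8), [328.0, 204.0, 349.0, 226.0])
relay_c (0.42, np.float64(-0.0), [0.4847, -0.2741], np.float64(160.9), [300.0, 230.0, 310.0, 241.0])
relay_c (0.4, np.float64(-0.0), [0.431, -0.1668], np.float64(165.7), [252.0, 251.0, 261.0, 265.0])
relay_c (0.31, np.float64(-0.0), [0.5485, -0.1534], np.float64(4.8), [251.0, 193.0, 271.0, 210.0])
orange_end_c (0.45, np.float64(-0.0), [0.6523, -0.0332], np.float64(160.9), [193.0, 150.0, 211.0, 171.0])
grey_end_c (0.6, np.float64(-0.0), [0.5397, -0.1564], np.float64(176.8), [252.0, 193.0, 268.0, 211.0])
railL [ 0.63272509 -0.0293025   0.019     ]
railR [ 0.51736741 -0.21417355  0.019     ]h.py:38: RuntimeWarning: overflow encountered in scalar negative
  return -(im&big).sum()/max(1,(im|big).sum())
```

```bash
sed -i 's/return -(im&big).sum()\/max(1,(im|big).sum())/return -float((im\&big).sum())\/max(1,int((im|big).sum()))/' h.py
python3 - <<'E'
from h import *
snap("top","t2.png")
for q in MODEL:
    for r in find(q,"top"): print(q,r)
T=camera_model("wrist")["T"]; s=observe()
from scipy.spatial.transform import Rotation as R
Rm=R.from_rotvec(s["ee_rot"]).as_matrix(); print(np.round(Rm,3)); print("cam in tool",Rm.T@(np.array(T)[:3,3]-s["position"]), Rm.T@-np.array(T)[:3,2])
E
```

```text
orange_block_c (0.59, np.float64(0.93), [0.3786, -0.2894], np.float64(172.5), [292.0, 263.0, 312.0, 289.0])
orange_block_c (0.59, np.float64(0.06), [0.6865, -0.0863], np.float64(92.4), [174.0, 119.0, 301.0, 240.0])
orange_block_c (0.45, np.float64(0.51), [0.6304, -0.0543], np.float64(178.1), [193.0, 150.0, 214.0, 171.0])
grey_block_c (0.76, np.float64(0.9), [0.438, -0.3957], np.float64(157.6), [340.0, 237.0, 362.0, 264.0])
grey_block_c (0.16, np.float64(0.06), [0.6938, -0.0907], np.float64(92.8), [173.0, 121.0, 302.0, 236.0])
relay_socket_c (0.82, np.float64(0.93), [0.5199, -0.3684], np.float64(133.1), [326.0, 202.0, 350.0, 225.0])
orange_end_c (0.63, np.float64(0.9), [0.6277, -0.0534], np.float64(149.9), [196.0, 152.0, 212.0, 171.0])
orange_end_c (0.4, np.float64(0.56), [0.4674, -0.2934], np.float64(128.7), [301.0, 230.0, 307.0, 242.0])
grey_end_c (0.58, np.float64(0.54), [0.3783, -0.2903], np.float64(4.0), [295.0, 265.0, 311.0, 287.0])
grey_end_c (0.5, np.float64(0.81), [0.5409, -0.192], np.float64(147.1), [252.0, 195.0, 268.0, 212.0])
grey_end_c (0.41, np.float64(0.61), [0.517, -0.3671], np.float64(115.7), [331.0, 202.0, 351.0, 226.0])
[[-0.915  0.404  0.   ]
 [ 0.404  0.915 -0.   ]
 [-0.     0.    -1.   ]]
cam in tool [ 0.08395996 -0.00054099 -0.15810473] [-3.09248249e-01  3.90027369e-04  9.50981266e-01]
```

>>> {"fn": "apply_moves", "kwargs": {
  "motion": [
    {"x": 9, "y": -10, "z": 2, "yaw": -10, "hand": 0.6},
    {"x": 19, "y": -20, "z": 2, "yaw": -20},
    {"x": 28, "y": -30, "z": 2, "yaw": -30},
    {"x": 28, "y": -30, "z": 2, "yaw": -40},
    {"x": 28, "y": -30, "z": 2, "yaw": -50},
    {"x": 28, "y": -30, "z": 2, "yaw": -55},
    {"x": 26, "y": -40, "z": 2, "yaw": -65},
    {"x": 24, "y": -50, "z": 2, "yaw": -75},
    {"x": 22, "y": -60, "z": 2, "yaw": -85},
    {"x": 20, "y": -70, "z": 2, "yaw": -85}
  ]
}}

```text
schema error: expected keys x, y, z, yaw, hand
```

>>> {"fn": "apply_moves", "kwargs": {
  "motion": [
    {"x": 0, "y": -6},
    {"x": 0, "y": -8},
    {"x": 0, "y": -8}
  ]
}}

```text
schema error: expected keys x, y, z, yaw, hand
```

```bash
cat > look.py <<'E'
from h import *
import sys
fn=sys.argv[1]; s=observe(); print(s["clock"],np.round(s["position"],4),np.round(s["ee_rot"],3))
snap("wrist",fn)
for q in sys.argv[2:] or MODEL:
    for r in find(q,"wrist",n=2): print(q,r)
E
python3 look.py w1.png
```

```text
1.5 [0.2525 0.5718 0.2267] [ 0.648  3.074 -0.   ]
relay_socket_c (0.6, np.float64(0.83), [0.5197, -0.3766], np.float64(135.6), [0.0, 405.0, 17.0, 419.0])
relay_c (0.51, np.float64(0.56), [0.4743, -0.3184], np.float64(124.0), [4.0, 395.0, 16.0, 403.0])
```

View pics/w1.png

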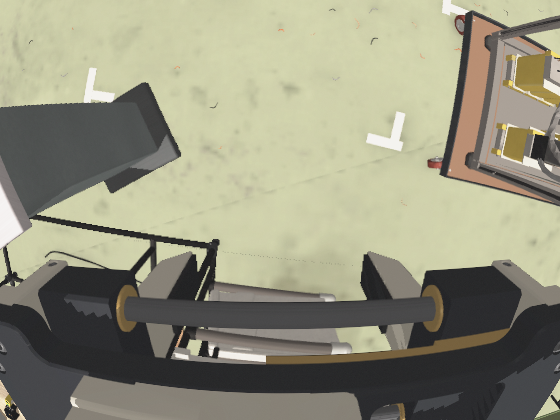

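The arm has not moved because every row needs all five keys. The wrist picture shows only the floor and the gripper. I'll resend the moves in full.

>>> {"fn": "apply_moves", "kwargs": {
  "motion": [
    {"x": 9, "y": -10, "z": 4, "yaw": -10, "hand": 0.6},
    {"x": 19, "y": -20, "z": 4, "yaw": -20, "hand": 0.6},
    {"x": 28, "y": -30, "z": 4, "yaw": -30, "hand": 0.6},
    {"x": 28, "y": -32, "z": 4, "yaw": -40, "hand": 0.6},
    {"x": 28, "y": -36, "z": 4, "yaw": -50, "hand": 0.6},
    {"x": 26, "y": -42, "z": 2, "yaw": -60, "hand": 0.6},
    {"x": 24, "y": -48, "z": 2, "yaw": -70, "hand": 0.6},
    {"x": 23, "y": -54, "z": 2, "yaw": -80, "hand": 0.6},
    {"x": 22, "y": -60, "z": 2, "yaw": -85, "hand": 0.6},
    {"x": 21, "y": -66, "z": 2, "yaw": -85, "hand": 0.6}
  ]
}}

```text
clock: 3.1
position: [0.472, 0.026, 0.2487]
ee_rot: [2.556, 1.826, 0.001]
force: [1.0, -0.1, -0.1]
width: 0.8
gripper_force: 0.0
```

>>> {"fn": "apply_moves", "kwargs": {
  "motion": [
    {"x": -1, "y": -6, "z": 0, "yaw": 0, "hand": 0.6},
    {"x": -1, "y": -12, "z": 0, "yaw": 0, "hand": 0.6},
    {"x": -1, "y": -12, "z": 0, "yaw": 0, "hand": 0.6},
    {"x": -1, "y": -12, "z": 0, "yaw": 0, "hand": 0.6}
  ]
}}

```text
clock: 3.6
position: [0.4622, -0.0916, 0.2485]
ee_rot: [-2.555, -1.828, -0.001]
force: [0.6, 0.8, -0.4]
width: 0.8
gripper_force: 0.0
```

```bash
python3 look.py w2.png
```

```text
3.6 [ 0.4622 -0.0916  0.2485] [-2.555e+00 -1.828e+00 -1.000e-03]
orange_block_c (0.92, np.float64(0.45), [0.3722, -0.3052], np.float64(34.8), [253.0, 327.0, 284.0, 348.0])
relay_socket_c (0.52, np.float64(0.33), [0.4965, -0.3795], np.float64(91.4), [352.0, 329.0, 367.0, 346.0])
relay_c (0.79, np.float64(0.92), [0.4113, -0.1843], np.float64(21.9), [255.0, 244.0, 278.0, 276.0])
orange_end_c (0.89, np.float64(0.88), [0.626, -0.053], np.float64(149.0), [377.0, 101.0, 420.0, 125.0])
grey_end_c (0.64, np.float64(0.9), [0.5389, -0.1887], np.float64(144.9), [338.0, 220.0, 381.0, 251.0])
```

View pics/w2.png

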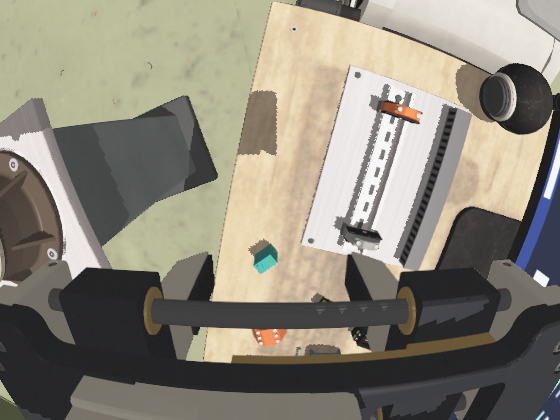

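The picture shows the plate, with the orange end at (400,112) and the grey end at (362,235). The turquoise decoy is at (265,258), and the loose parts are hidden behind the gripper bar. Next I'll move over the parts.

>>> {"fn": "apply_moves", "kwargs": {
  "motion": [
    {"x": -1, "y": -6, "z": 0, "yaw": 0, "hand": 0.6},
    {"x": -2, "y": -12, "z": 0, "yaw": 0, "hand": 0.6},
    {"x": -3, "y": -18, "z": 0, "yaw": 0, "hand": 0.6},
    {"x": -3, "y": -22, "z": 0, "yaw": 0, "hand": 0.6},
    {"x": -3, "y": -22, "z": 0, "yaw": 0, "hand": 0.6},
    {"x": -3, "y": -22, "z": 0, "yaw": 0, "hand": 0.6}
  ]
}}

```text
clock: 4.7
position: [0.4324, -0.3111, 0.2482]
ee_rot: [-2.554, -1.828, 0.0]
force: [0.4, 0.1, 0.2]
width: 0.8
gripper_force: 0.0
```

```bash
python3 look.py w3.png
```

```text
4.7 [ 0.4324 -0.3111  0.2482] [-2.554 -1.828  0.   ]
orange_block_c (0.82, np.float64(0.95), [0.377, -0.29], np.float64(173.2), [209.0, 160.0, 253.0, 200.0])
grey_block_c (0.73, np.float64(0.9), [0.4369, -0.3959], np.float64(158.4), [285.0, 227.0, 327.0, 264.0])
relay_socket_c (0.89, np.float64(0.94), [0.5188, -0.3697], np.float64(133.5), [333.0, 181.0, 381.0, 222.0])
relay_socket_c (0.16, np.float64(0.89), [0.4354, -0.3989], np.float64(156.1), [283.0, 226.0, 326.0, 259.0])
relay_c (0.74, np.float64(0.8), [0.4684, -0.2955], np.float64(124.9), [293.0, 150.0, 316.0, 170.0])
relay_c (0.56, np.float64(0.9), [0.4107, -0.1851], np.float64(19.6), [213.0, 73.0, 238.0, 100.0])
grey_end_c (0.61, np.float64(0.84), [0.5393, -0.1929], np.float64(147.8), [311.0, 47.0, 357.0, 74.0])
```

View pics/w3.png

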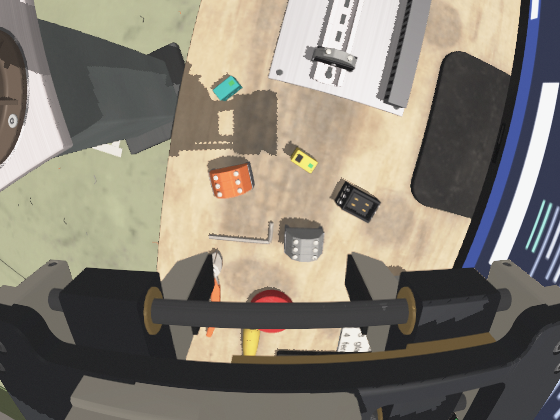

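The picture shows the orange block (231,181), grey block (304,245), yellow relay (304,160), socket (357,201) and turquoise decoy (227,88). The hex key's hook, at about (270,222–240), is just left of the grey block. I'll do the orange block first and measure the key's clearance.

Run:
```python
from h import *
im=cv2.imread('pics/w3.png')[195:285,200:360]
cv2.imwrite('pics/w3c.png',cv2.resize(im,(800,450),interpolation=cv2.INTER_CUBIC))
c=np.array([.437,-.396]);a=np.radians(158.4);X=np.array([np.cos(a),np.sin(a)]);Y=np.array([-X[1],X[0]])
for u,v in((270,222),(270,240),(210,237),(266,240)):
    p=at("wrist",u,v,.003); d=p[:2]-c; print(u,v,np.round(p,3),"local mm",np.round([d@X*1e3,d@Y*1e3],1))
```

```text
270 222 [ 0.402 -0.364  0.003] local mm [ 44.3 -16.7]
270 240 [ 0.393 -0.388  0.003] local mm [43.3  9. ]
210 237 [ 0.317 -0.358  0.003] local mm [125.2   9.2]
266 240 [ 0.388 -0.387  0.003] local mm [48.7  9.2]
```

View pics/w3c.png

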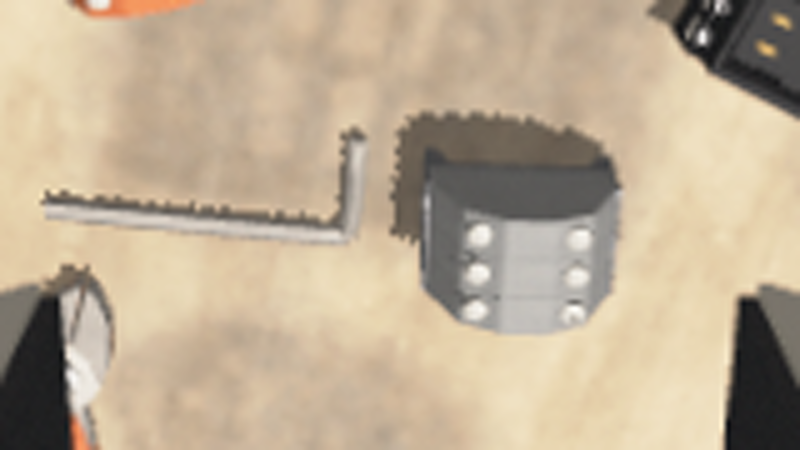

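>>> {"fn": "apply_moves", "kwargs": {
  "motion": [
    {"x": -3, "y": 1, "z": -4, "yaw": 6, "hand": 0.5},
    {"x": -5.5, "y": 2, "z": -10, "yaw": 12, "hand": 0.5},
    {"x": -5.5, "y": 2, "z": -13, "yaw": 12, "hand": 0.5},
    {"x": -5.5, "y": 2, "z": -13, "yaw": 12, "hand": 0.5},
    {"x": -5.5, "y": 2, "z": -13, "yaw": 12, "hand": 0.5}
  ]
}}

```text
clock: 5.68
position: [0.3781, -0.2927, 0.1197]
ee_rot: [2.349, 2.084, 0.001]
force: [-0.3, -1.0, 0.7]
width: 0.746
gripper_force: 0.0
```

```bash
python3 look.py w4.png orange_block_c
```

```text
5.675 [ 0.3781 -0.2927  0.1197] [2.349e+00 2.084e+00 1.000e-03]
orange_block_c (0.58, np.float64(0.35), [0.469, -0.3095], np.float64(125.1), [366.0, 182.0, 406.0, 226.0])
orange_block_c (0.57, np.float64(0.93), [0.3771, -0.2904], np.float64(171.8), [247.0, 186.0, 307.0, 244.0])
```

>>> {"fn": "apply_moves", "kwargs": {
  "motion": [
    {"x": 0, "y": 0.1, "z": -6, "yaw": -0.7, "hand": 0.5},
    {"x": 0, "y": 0.1, "z": -9, "yaw": -0.7, "hand": 0.5},
    {"x": 0, "y": 0.1, "z": -11.4, "yaw": -0.7, "hand": 0.5},
    {"x": 0, "y": 0.1, "z": -11.4, "yaw": -0.7, "hand": 0.5},
    {"x": 0, "y": 0.1, "z": -11.4, "yaw": -0.7, "hand": -0.2},
    {"x": 0, "y": 0.1, "z": -11.4, "yaw": -0.7, "hand": -0.2},
    {"x": 0, "y": 0.1, "z": -11.4, "yaw": -0.7, "hand": -0.2},
    {"x": 0, "y": 0.1, "z": -11.4, "yaw": -0.7, "hand": -0.2}
  ],
  "newtons": 25
}}

```text
clock: 6.78
position: [0.3779, -0.2914, 0.0055]
ee_rot: [2.361, 2.07, 0.002]
force: [-0.7, 0.1, 9.1]
width: 0.545
gripper_force: 25.0
```

>>> {"fn": "apply_moves", "kwargs": {
  "motion": [
    {"x": 0, "y": 0, "z": 5, "yaw": 0, "hand": -0.2},
    {"x": 0, "y": 0, "z": 10, "yaw": 0, "hand": -0.2},
    {"x": 4, "y": 4, "z": 12, "yaw": -8, "hand": -0.2},
    {"x": 8, "y": 8, "z": 12, "yaw": -16, "hand": -0.2},
    {"x": 12, "y": 12, "z": 12, "yaw": -24, "hand": -0.2},
    {"x": 16, "y": 15, "z": 12, "yaw": -25, "hand": -0.2},
    {"x": 20, "y": 19, "z": 12, "yaw": -25, "hand": -0.2},
    {"x": 23.4, "y": 21.6, "z": 12, "yaw": -25, "hand": -0.2},
    {"x": 23.4, "y": 21.6, "z": 12, "yaw": -25, "hand": -0.2},
    {"x": 23.4, "y": 21.6, "z": 12, "yaw": -25, "hand": -0.2}
  ]
}}

```text
clock: 8.02
position: [0.6104, -0.0756, 0.1246]
ee_rot: [2.755, 1.51, -0.001]
force: [0.0, -1.0, -1.0]
width: 0.539
gripper_force: 25.0
```

```bash
cat >> h.py <<'E'
def tool():
    from scipy.spatial.transform import Rotation as R
    s=observe(); M=R.from_rotvec(s["ee_rot"]).as_matrix(); return s["position"],np.degrees(np.arctan2(M[1,1],M[0,1]))
E
cat > look.py <<'E'
from h import *
import sys
fn=sys.argv[1]; dz=float(sys.argv[2]); p,a=tool(); print(observe()["clock"],np.round(p,4),round(a,1))
snap("wrist",fn)
for q in sys.argv[3:] or MODEL:
    held=q.startswith("@"); q=q.lstrip("@")
    for r in find(q,"wrist",n=2,dz=dz if held else 0,yaw=np.radians(a) if held else None): print(q,r)
E
python3 look.py w5.png 0.121 @orange_block_c orange_end_c grey_end_c
```

```text
8.025 [ 0.6104 -0.0756  0.1246] -32.5
orange_block_c (0.69, np.float64(0.63), [0.6114, -0.0745], np.float64(147.5), [229.0, 239.0, 330.0, 342.0])
orange_block_c (0.26, np.float64(0.34), [0.6565, -0.0235], np.float64(159.1), [254.0, 173.0, 313.0, 201.0])
orange_end_c (0.77, np.float64(0.86), [0.6288, -0.0546], np.float64(147.4), [253.0, 170.0, 314.0, 198.0])
grey_end_c (0.55, np.float64(0.47), [0.5387, -0.1938], np.float64(168.6), [257.0, 336.0, 310.0, 356.0])
```

View pics/w5.png

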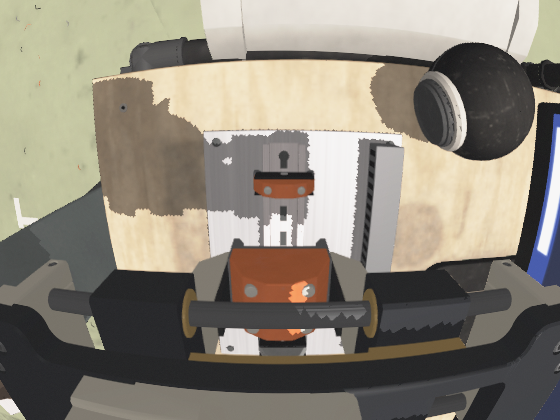

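The held orange block is level at (280,290), and the orange end is ahead at (284,184). The rail shows between them, so I'll check the lateral offset from its edges.

Run:
```python
from h import *
im=cv2.imread('pics/w5.png').astype(int).sum(2)//3
for v in (150,158,210,222,232): print(v,[f"{u}:{im[v,u]}" for u in range(250,322,2)])
ex=np.array([np.cos(np.radians(-32.5)),np.sin(np.radians(-32.5))]); ey=np.array([-ex[1],ex[0]]); p,a=tool()
for u,v,z in((264,158,.019),(305,158,.019),(254,172,.034),(314,172,.034),(254,190,.05),(314,190,.05)):
    d=at("wrist",u,v,z)[:2]-p[:2]; print(u,v,np.round([d@ex*1e3,d@ey*1e3],1))
```

```text
150 ['250:124', '252:126', '254:124', '256:124', '258:125', '260:126', '262:124', '264:142', '266:144', '268:144', '270:141', '272:141', '274:142', '276:142', '278:144', '280:141', '282:140', '284:128', '286:146', '288:143', '290:142', '292:142', '294:142', '296:142', '298:132', '300:143', '302:143', '304:142', '306:124', '308:232', '310:241', '312:241', '314:242', '316:241', '318:242', '320:243']
158 ['250:125', '252:124', '254:124', '256:124', '258:126', '260:127', '262:123', '264:141', '266:143', '268:142', '270:142', '272:140', '274:143', '276:143', '278:138', '280:64', '282:61', '284:61', '286:60', '288:103', '290:141', '292:141', '294:143', '296:141', '298:127', '300:142', '302:144', '304:142', '306:127', '308:214', '310:241', '312:240', '314:242', '316:241', '318:241', '320:243']
210 ['250:122', '252:124', '254:123', '256:122', '258:122', '260:125', '262:126', '264:138', '266:143', '268:141', '270:132', '272:139', '274:139', '276:140', '278:141', '280:75', '282:60', '284:61', '286:81', '288:140', '290:139', '292:140', '294:140', '296:133', '298:141', '300:142', '302:141', '304
[... 322 characters left out ...]
90:245', '292:139', '294:139', '296:136', '298:139', '300:142', '302:140', '304:219', '306:233', '308:233', '310:235', '312:233', '314:230', '316:235', '318:235', '320:236']
232 ['250:223', '252:225', '254:226', '256:224', '258:198', '260:124', '262:126', '264:243', '266:244', '268:246', '270:232', '272:244', '274:243', '276:244', '278:244', '280:146', '282:110', '284:111', '286:189', '288:244', '290:243', '292:139', '294:137', '296:151', '298:246', '300:244', '302:245', '304:233', '306:231', '308:232', '310:233', '312:230', '314:229', '316:234', '318:234', '320:235']
264 158 [-12.   45.3]
305 158 [21.5 45.2]
254 172 [-19.3  36.5]
314 172 [27.5 36.4]
254 190 [-18.3  26. ]
314 190 [26.1 25.9]
```

Run:
```python
import cv2
im=cv2.imread('pics/w5.png')[130:255,195:375]
cv2.imwrite('pics/w5c.png',cv2.resize(im,(800,556),interpolation=cv2.INTER_CUBIC))
```

```text
(no output)
```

View pics/w5c.png

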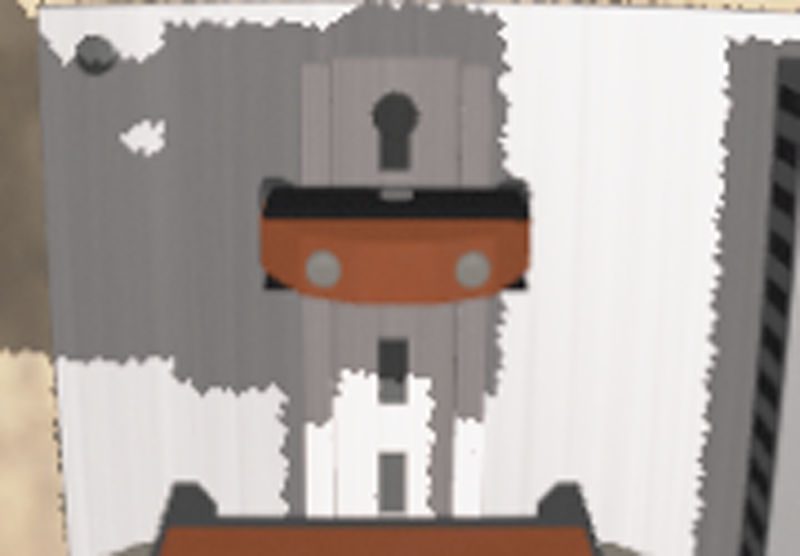

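The rail's centre is about 4 mm toward the duct from the hand's plane, so I'll shift by that and go down.

>>> {"fn": "apply_moves", "kwargs": {
  "motion": [
    {"x": 0.3, "y": -0.2, "z": -4, "yaw": -0.5, "hand": -0.2},
    {"x": 0.3, "y": -0.2, "z": -7, "yaw": -0.5, "hand": -0.2},
    {"x": 0.3, "y": -0.2, "z": -9, "yaw": -0.5, "hand": -0.2},
    {"x": 0.3, "y": -0.2, "z": -9.5, "yaw": -0.5, "hand": -0.2},
    {"x": 0.3, "y": -0.2, "z": -10, "yaw": -0.5, "hand": -0.2},
    {"x": 0.3, "y": -0.2, "z": -10.4, "yaw": -0.5, "hand": -0.2},
    {"x": 0.3, "y": -0.2, "z": -10.7, "yaw": -0.5, "hand": -0.2},
    {"x": 0.3, "y": -0.2, "z": -10.9, "yaw": -0.5, "hand": -0.2}
  ]
}}

```text
clock: 9.22
position: [0.6143, -0.077, 0.0156]
ee_rot: [2.761, 1.498, 0.001]
force: [0.1, 0.3, -0.7]
width: 0.541
gripper_force: 25.0
```

>>> {"fn": "apply_moves", "kwargs": {
  "motion": [
    {"x": 0, "y": 0, "z": -0.15, "yaw": 0, "hand": -0.2},
    {"x": 0, "y": 0, "z": -0.3, "yaw": 0, "hand": -0.2},
    {"x": 0, "y": 0, "z": -0.3, "yaw": 0, "hand": -0.2}
  ]
}}

```text
clock: 9.6
position: [0.6143, -0.0769, 0.0145]
ee_rot: [-2.761, -1.498, -0.002]
force: [-7.2, 2.7, 22.7]
width: 0.539
gripper_force: 25.0
```

>>> {"fn": "apply_moves", "kwargs": {
  "motion": [
    {"x": 0, "y": 0, "z": 0, "yaw": 0, "hand": 0.5},
    {"x": 0, "y": 0, "z": 0, "yaw": 0, "hand": 0.5},
    {"x": 0, "y": 0, "z": 1, "yaw": 0, "hand": 0.5},
    {"x": 0, "y": 0, "z": 6, "yaw": 0, "hand": 0.5},
    {"x": 0, "y": 0, "z": 12, "yaw": 0, "hand": 0.4},
    {"x": -3, "y": -5, "z": 13, "yaw": 6, "hand": 0.4},
    {"x": -6, "y": -10.5, "z": 13, "yaw": 11, "hand": 0.4},
    {"x": -9, "y": -16, "z": 13, "yaw": 11, "hand": 0.4},
    {"x": -12, "y": -21.5, "z": 13, "yaw": 11, "hand": 0.4},
    {"x": -15, "y": -27, "z": 13, "yaw": 11, "hand": 0.4}
  ]
}}

```text
clock: 10.85
position: [0.4634, -0.3482, 0.1432]
ee_rot: [2.604, 1.756, 0.001]
force: [0.8, 0.2, 0.1]
width: 0.702
gripper_force: 0.0
```

>>> {"fn": "apply_moves", "kwargs": {
  "motion": [
    {"x": -2.7, "y": -4.9, "z": -3, "yaw": 0, "hand": 0.4},
    {"x": -2.7, "y": -4.9, "z": -5, "yaw": 0, "hand": 0.4},
    {"x": -2.7, "y": -4.9, "z": -5, "yaw": 0, "hand": 0.4}
  ]
}}

```text
clock: 11.22
position: [0.4363, -0.3954, 0.0916]
ee_rot: [-2.604, -1.753, 0.001]
force: [1.0, -0.2, 0.8]
width: 0.696
gripper_force: 0.0
```

```bash
python3 look.py w6.png 0 grey_block_c orange_block_c orange_end_c
```

```text
11.225 [ 0.4363 -0.3954  0.0916] -22.1
grey_block_c (0.67, np.float64(0.93), [0.4371, -0.397], np.float64(159.6), [247.0, 200.0, 315.0, 263.0])
```

View pics/w6.png

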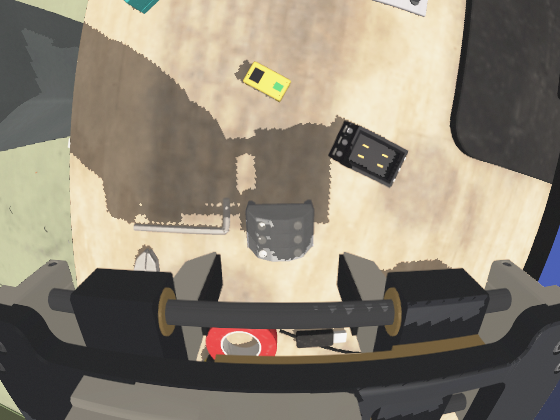

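The grey block lies between the fingers at (280,232), with the hex key's hook at (227,215) beside it. I'll go down with a narrower opening and watch the force.

>>> {"fn": "apply_moves", "kwargs": {
  "motion": [
    {"x": 0.1, "y": -0.15, "z": -4, "yaw": 0.8, "hand": 0.26},
    {"x": 0.1, "y": -0.15, "z": -7, "yaw": 0.8, "hand": 0.26},
    {"x": 0.1, "y": -0.15, "z": -7.8, "yaw": 0.8, "hand": 0.26},
    {"x": 0.1, "y": -0.15, "z": -8.2, "yaw": 0.8, "hand": 0.26},
    {"x": 0.1, "y": -0.15, "z": -8.4, "yaw": 0.8, "hand": 0.26}
  ]
}}

```text
clock: 12.05
position: [0.4391, -0.3975, 0.0095]
ee_rot: [2.591, 1.774, 0.001]
force: [-0.2, -0.5, -0.3]
width: 0.627
gripper_force: 0.0
```

>>> {"fn": "apply_moves", "kwargs": {
  "motion": [
    {"x": -0.1, "y": 0, "z": -0.1, "yaw": 0, "hand": 0.26},
    {"x": -0.1, "y": 0, "z": -0.1, "yaw": 0, "hand": -0.2},
    {"x": -0.1, "y": 0, "z": -0.1, "yaw": 0, "hand": -0.2},
    {"x": -0.1, "y": 0, "z": -0.1, "yaw": 0, "hand": -0.2}
  ]
}}

```text
clock: 12.55
position: [0.4374, -0.3971, 0.0078]
ee_rot: [2.593, 1.774, 0.0]
force: [-0.6, 1.1, 6.6]
width: 0.543
gripper_force: 25.0
```

>>> {"fn": "apply_moves", "kwargs": {
  "motion": [
    {"x": 0, "y": 0, "z": 5, "yaw": 0, "hand": -0.2},
    {"x": 0, "y": 0, "z": 11, "yaw": 0, "hand": -0.2},
    {"x": 3, "y": 5, "z": 12, "yaw": -6, "hand": -0.2},
    {"x": 6, "y": 10.5, "z": 12, "yaw": -11.8, "hand": -0.2},
    {"x": 9, "y": 16, "z": 12, "yaw": -11.8, "hand": -0.2},
    {"x": 11, "y": 21, "z": 12, "yaw": -11.8, "hand": -0.2},
    {"x": 11.8, "y": 22.9, "z": 12, "yaw": -11.8, "hand": -0.2},
    {"x": 11.8, "y": 22.9, "z": 12, "yaw": -11.8, "hand": -0.2},
    {"x": 11.8, "y": 22.9, "z": 12, "yaw": -11.8, "hand": -0.2}
  ]
}}

```text
clock: 13.68
position: [0.5546, -0.17, 0.1276]
ee_rot: [2.762, 1.495, -0.001]
force: [-0.6, 0.5, -0.1]
width: 0.543
gripper_force: 25.0
```

```bash
python3 look.py w7.png 0.12 @grey_block_c orange_end_c grey_end_c orange_block_c
```

```text
13.675 [ 0.5546 -0.17    0.1276] -33.2
grey_block_c (0.78, np.float64(0.67), [0.5545, -0.1706], np.float64(146.4), [229.0, 239.0, 332.0, 341.0])
orange_end_c (0.81, np.float64(0.71), [0.6279, -0.0549], np.float64(146.7), [246.0, 31.0, 307.0, 56.0])
orange_end_c (0.62, np.float64(0.56), [0.619, -0.071], np.float64(146.6), [244.0, 47.0, 312.0, 97.0])
grey_end_c (0.89, np.float64(0.46), [0.5439, -0.1863], np.float64(155.6), [248.0, 228.0, 309.0, 246.0])
orange_block_c (0.89, np.float64(0.96), [0.6158, -0.0749], np.float64(147.0), [246.0, 50.0, 310.0, 98.0])
```

View pics/w7.png

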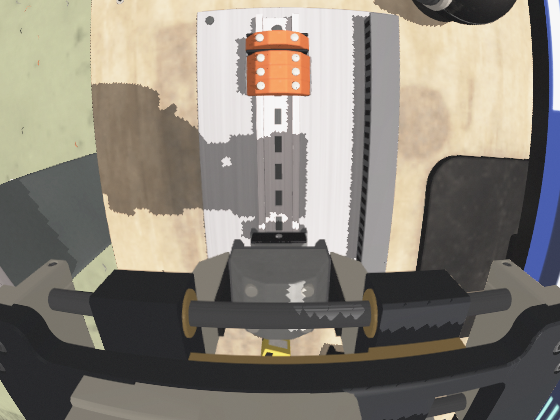

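The orange block is seated beside its end terminal at (278,72). The grey end's inner black plate shows just ahead of the held grey block at (278,238). I'll compute the distance.

Run:
```python
from h import *
p,a=tool(); r=np.radians(a); ex=np.array([np.cos(r),np.sin(r)]); ey=np.array([-ex[1],ex[0]])
print("w5 end",(np.array([.6288,-.0546])-[.6143,-.0769])@np.array([ex,ey]).T)
for u,v,z in((280,243,.03),(280,243,.02),(280,233,.03),(280,233,.045),(280,233,.055),(249,236,.045),(306,236,.045),(262,180,.019),(302,180,.019),(258,110,.019),(300,110,.019),(247,96,.058),(310,96,.058)):
    d=at("wrist",u,v,z)[:2]-p[:2]; print(u,v,z,np.round([d@ex*1e3,d@ey*1e3],1))
for nm,g in dict(w2=(.5389,-.1887),w3=(.5393,-.1929)).items(): d=np.array(g)-p[:2]; print(nm,np.round([d@ex*1e3,d@ey*1e3],1))
im=cv2.imread('pics/w7.png')[165:265,200:360]
cv2.imwrite('pics/w7c.png',cv2.resize(im,(800,500),interpolation=cv2.INTER_CUBIC))
```

```text
w5 end [-5.21604441e-05  2.65995729e-02]
280 243 0.03 [  1.  -26.3]
280 243 0.02 [  1.  -30.6]
280 233 0.03 [  1.  -17.1]
280 233 0.045 [  0.9 -11.2]
280 233 0.055 [ 0.9 -7.3]
249 236 0.045 [-23.9 -13.8]
306 236 0.045 [ 21.7 -13.8]
262 180 0.019 [-14.1  26.2]
302 180 0.019 [19.4 26.2]
258 110 0.019 [-16.8  84.5]
300 110 0.019 [17.1 84.5]
247 96 0.058 [-21.9  94.4]
310 96 0.058 [21.5 94.3]
w2 [ -2.8 -25. ]
w3 [ -0.2 -28.3]
```

View pics/w7c.png

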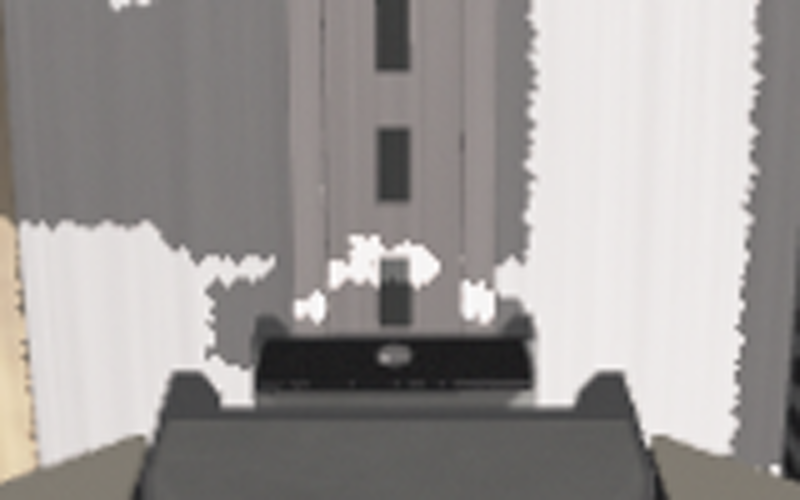

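The plate's face is about 19 mm behind the hand's centre, which leaves a gap of 4 mm or so. Laterally it is centred, so I'll go straight down.

>>> {"fn": "apply_moves", "kwargs": {
  "motion": [
    {"x": 0, "y": 0, "z": -4, "yaw": 0, "hand": -0.2},
    {"x": 0, "y": 0, "z": -7, "yaw": 0, "hand": -0.2},
    {"x": 0, "y": 0, "z": -9, "yaw": 0, "hand": -0.2},
    {"x": 0, "y": 0, "z": -9.5, "yaw": 0, "hand": -0.2},
    {"x": 0, "y": 0, "z": -10, "yaw": 0, "hand": -0.2},
    {"x": 0, "y": 0, "z": -10.4, "yaw": 0, "hand": -0.2},
    {"x": 0, "y": 0, "z": -10.8, "yaw": 0, "hand": -0.2},
    {"x": 0, "y": 0, "z": -11.1, "yaw": 0, "hand": -0.2},
    {"x": 0, "y": 0, "z": -11.2, "yaw": 0, "hand": -0.2},
    {"x": 0, "y": 0, "z": -11.3, "yaw": 0, "hand": -0.2}
  ]
}}

```text
clock: 15.18
position: [0.5556, -0.1679, 0.0167]
ee_rot: [-2.761, -1.498, -0.003]
force: [-11.2, 6.3, 37.1]
width: 0.54
gripper_force: 25.0
```

>>> {"fn": "apply_moves", "kwargs": {
  "motion": [
    {"x": 0, "y": 0, "z": 0.1, "yaw": 0, "hand": 0.5},
    {"x": 0, "y": 0, "z": 0.1, "yaw": 0, "hand": 0.5},
    {"x": 0, "y": 0, "z": 1, "yaw": 0, "hand": 0.5},
    {"x": 0, "y": 0, "z": 6, "yaw": 0, "hand": 0.4},
    {"x": 0, "y": 0, "z": 11, "yaw": 0, "hand": 0.4},
    {"x": -1, "y": -5, "z": 12, "yaw": -7, "hand": 0.4},
    {"x": -2, "y": -11, "z": 12, "yaw": -13.5, "hand": 0.4},
    {"x": -3, "y": -17, "z": 11, "yaw": -13.5, "hand": 0.4},
    {"x": -3.7, "y": -20.2, "z": 9, "yaw": -13.5, "hand": 0.4},
    {"x": -3.7, "y": -20.2, "z": 8, "yaw": -13.5, "hand": 0.4}
  ]
}}

```text
clock: 16.42
position: [0.5162, -0.3734, 0.0942]
ee_rot: [2.92, 1.156, -0.003]
force: [0.3, 0.5, -0.1]
width: 0.7
gripper_force: 0.0
```

>>> {"fn": "apply_moves", "kwargs": {
  "motion": [
    {"x": 0, "y": 0, "z": 0, "yaw": 0, "hand": 0.4},
    {"x": 0, "y": 0, "z": 0, "yaw": 0, "hand": 0.4}
  ]
}}

```text
clock: 16.68
position: [0.5194, -0.3686, 0.0949]
ee_rot: [-2.917, -1.166, -0.001]
force: [0.1, 0.3, 0.1]
width: 0.701
gripper_force: 0.0
```

```bash
python3 look.py w8.png 0 relay_socket_c relay_c
```

```text
16.675 [ 0.5194 -0.3686  0.0949] -46.4
relay_socket_c (0.58, np.float64(0.92), [0.5178, -0.371], np.float64(135.4), [244.0, 200.0, 313.0, 251.0])
relay_c (0.75, np.float64(0.92), [0.4678, -0.2958], np.float64(130.3), [144.0, 192.0, 190.0, 223.0])
relay_c (0.6, np.float64(0.91), [0.4103, -0.1853], np.float64(12.2), [24.0, 150.0, 66.0, 192.0])
```

View pics/w8.png

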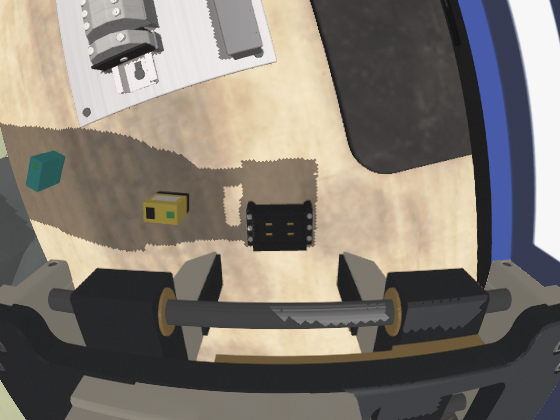

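The socket is square between the fingers at (280,227), and the relay is at (166,208). At the top, the grey block sits beside its end. I'll go down and grip the socket.

>>> {"fn": "apply_moves", "kwargs": {
  "motion": [
    {"x": -0.1, "y": -0.2, "z": -4, "yaw": 0, "hand": 0.4},
    {"x": -0.1, "y": -0.2, "z": -7, "yaw": 0, "hand": 0.4},
    {"x": -0.1, "y": -0.2, "z": -8.6, "yaw": 0, "hand": 0.4},
    {"x": -0.1, "y": -0.2, "z": -9, "yaw": 0, "hand": 0.4},
    {"x": -0.1, "y": -0.2, "z": -9, "yaw": 0, "hand": 0.4},
    {"x": -0.1, "y": -0.2, "z": -9, "yaw": 0, "hand": -0.2},
    {"x": -0.1, "y": -0.2, "z": -9, "yaw": 0, "hand": -0.2},
    {"x": -0.1, "y": -0.2, "z": -9, "yaw": 0, "hand": -0.2},
    {"x": -0.1, "y": -0.2, "z": -9, "yaw": 0, "hand": -0.2}
  ]
}}

```text
clock: 17.95
position: [0.5178, -0.3723, 0.0052]
ee_rot: [2.918, 1.163, 0.001]
force: [-0.9, 1.2, 6.6]
width: 0.543
gripper_force: 25.0
```

>>> {"fn": "apply_moves", "kwargs": {
  "motion": [
    {"x": 0, "y": 0, "z": 5, "yaw": 0, "hand": -0.2},
    {"x": 0, "y": 0, "z": 11, "yaw": 0, "hand": -0.2},
    {"x": 1.4, "y": 5.5, "z": 13, "yaw": 7, "hand": -0.2},
    {"x": 2.8, "y": 11, "z": 13, "yaw": 13.7, "hand": -0.2},
    {"x": 4.2, "y": 16.5, "z": 13, "yaw": 13.7, "hand": -0.2},
    {"x": 5.6, "y": 22, "z": 13, "yaw": 13.7, "hand": -0.2},
    {"x": 6.7, "y": 25, "z": 13, "yaw": 13.7, "hand": -0.2},
    {"x": 6.7, "y": 25, "z": 13, "yaw": 13.7, "hand": -0.2},
    {"x": 6.7, "y": 25, "z": 13, "yaw": 13.7, "hand": -0.2}
  ]
}}

```text
clock: 19.08
position: [0.5841, -0.1228, 0.1345]
ee_rot: [2.759, 1.502, -0.001]
force: [0.2, -0.1, -0.8]
width: 0.541
gripper_force: 25.0
```

```bash
python3 look.py w9.png 0.13 @relay_socket_c orange_block_c
python3 - <<'E'
import cv2
im=cv2.imread('pics/w9.png')[90:340,150:410]
cv2.imwrite('pics/w9c.png',cv2.resize(im,(624,600),interpolation=cv2.INTER_CUBIC))
E
```

```text
19.075 [ 0.5841 -0.1228  0.1345] -32.9
relay_socket_c (0.57, np.float64(0.71), [0.5846, -0.1225], np.float64(147.1), [228.0, 239.0, 329.0, 300.0])
orange_block_c (0.96, np.float64(0.96), [0.6144, -0.0778], np.float64(146.1), [249.0, 126.0, 310.0, 173.0])
```

View pics/w9c.png

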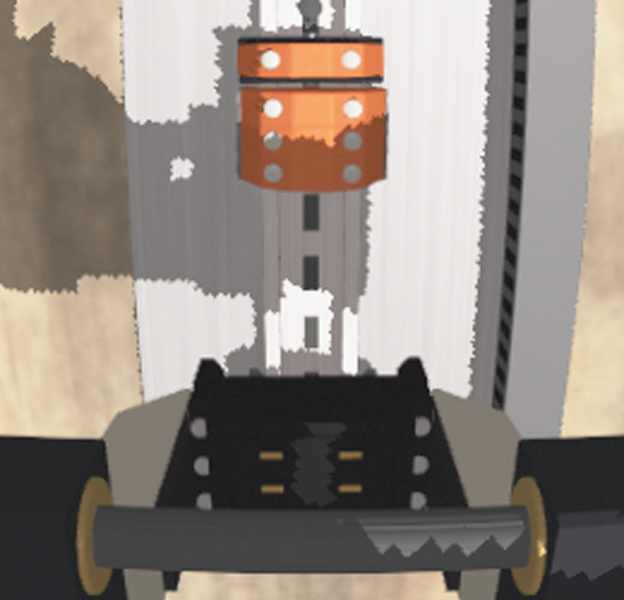

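The orange block sits beside its end with a gap of a few millimetres, and the socket is centred over the rail (crop column 311 for both). Going down.

>>> {"fn": "apply_moves", "kwargs": {
  "motion": [
    {"x": 0, "y": 0, "z": -5, "yaw": 0, "hand": -0.2},
    {"x": 0, "y": 0, "z": -8, "yaw": 0, "hand": -0.2},
    {"x": 0, "y": 0, "z": -10, "yaw": 0, "hand": -0.2},
    {"x": 0, "y": 0, "z": -10.6, "yaw": 0, "hand": -0.2},
    {"x": 0, "y": 0, "z": -11.1, "yaw": 0, "hand": -0.2},
    {"x": 0, "y": 0, "z": -11.5, "yaw": 0, "hand": -0.2},
    {"x": 0, "y": 0, "z": -11.8, "yaw": 0, "hand": -0.2},
    {"x": 0, "y": 0, "z": -12.1, "yaw": 0, "hand": -0.2},
    {"x": 0, "y": 0, "z": -12.3, "yaw": 0, "hand": -0.2},
    {"x": 0, "y": 0, "z": -12.3, "yaw": 0, "hand": -0.2}
  ]
}}

```text
clock: 20.48
position: [0.5847, -0.1219, 0.0136]
ee_rot: [-2.758, -1.503, -0.003]
force: [-7.5, 3.0, 25.9]
width: 0.543
gripper_force: 25.0
```

>>> {"fn": "apply_moves", "kwargs": {
  "motion": [
    {"x": 0, "y": 0, "z": 0.1, "yaw": 0, "hand": 0.5},
    {"x": 0, "y": 0, "z": 0.1, "yaw": 0, "hand": 0.5},
    {"x": 0, "y": 0, "z": 1, "yaw": 0, "hand": 0.5},
    {"x": 0, "y": 0, "z": 6, "yaw": 0, "hand": 0.4},
    {"x": 0, "y": 0, "z": 12, "yaw": 0, "hand": 0.2},
    {"x": -3, "y": -4.4, "z": 13, "yaw": -6, "hand": 0.1},
    {"x": -6, "y": -8.8, "z": 13, "yaw": -12, "hand": 0.1},
    {"x": -9, "y": -13, "z": 12, "yaw": -18, "hand": 0.1},
    {"x": -11.7, "y": -17.4, "z": 9, "yaw": -18, "hand": 0.1},
    {"x": -11.7, "y": -17.4, "z": 8, "yaw": -18, "hand": 0.1}
  ]
}}

```text
clock: 21.72
position: [0.4637, -0.2999, 0.0911]
ee_rot: [2.963, 1.041, -0.003]
force: [0.2, 0.2, -0.3]
width: 0.554
gripper_force: 0.0
```

>>> {"fn": "apply_moves", "kwargs": {
  "motion": [
    {"x": 0, "y": 0, "z": 0, "yaw": 0, "hand": 0.1},
    {"x": 0, "y": 0, "z": 0, "yaw": 0, "hand": 0.1}
  ]
}}

```text
clock: 21.98
position: [0.4686, -0.295, 0.0919]
ee_rot: [2.959, 1.056, 0.001]
force: [-0.2, 0.0, -0.5]
width: 0.548
gripper_force: 0.0
```

```bash
python3 look.py w10.png 0 relay_c
python3 - <<'E'
import cv2
im=cv2.imread('pics/w10.png')[20:300,150:410]
cv2.imwrite('pics/w10c.png',cv2.resize(im,(557,600),interpolation=cv2.INTER_CUBIC))
E
```

```text
21.975 [ 0.4686 -0.295   0.0919] -50.7
relay_c (0.92, np.float64(0.96), [0.4107, -0.1854], np.float64(17.2), [105.0, 169.0, 146.0, 220.0])
relay_c (0.84, np.float64(0.94), [0.468, -0.2958], np.float64(129.2), [261.0, 214.0, 299.0, 243.0])
```

View pics/w10c.png

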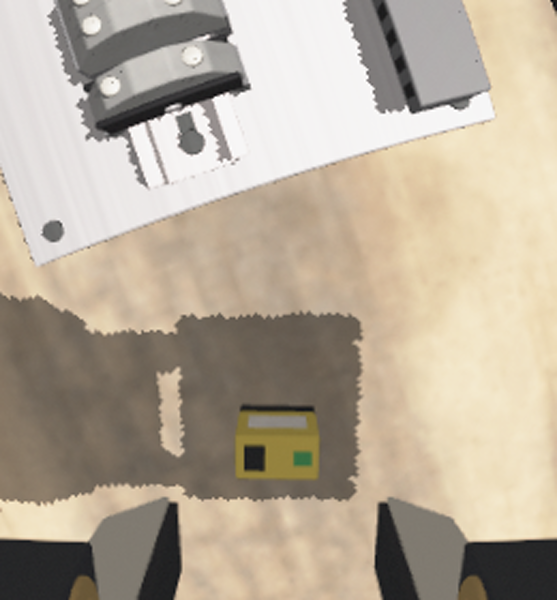

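The yellow relay is square and centred at picture (280,229). I'll grip its upper part.

>>> {"fn": "apply_moves", "kwargs": {
  "motion": [
    {"x": -0.05, "y": -0.08, "z": -4, "yaw": 0, "hand": 0.1},
    {"x": -0.05, "y": -0.08, "z": -7, "yaw": 0, "hand": 0.1},
    {"x": -0.05, "y": -0.08, "z": -8.1, "yaw": 0, "hand": 0.1},
    {"x": -0.05, "y": -0.08, "z": -8.1, "yaw": 0, "hand": 0.1},
    {"x": -0.05, "y": -0.08, "z": -8.1, "yaw": 0, "hand": -0.6},
    {"x": -0.05, "y": -0.08, "z": -8.1, "yaw": 0, "hand": -0.6},
    {"x": -0.05, "y": -0.08, "z": -8.1, "yaw": 0, "hand": -0.6},
    {"x": -0.05, "y": -0.08, "z": -8.1, "yaw": 0, "hand": -0.6}
  ],
  "newtons": 20
}}

```text
clock: 23.08
position: [0.4674, -0.297, 0.0111]
ee_rot: [2.959, 1.053, 0.002]
force: [-1.6, 0.8, 6.5]
width: 0.301
gripper_force: 20.0
```

>>> {"fn": "apply_moves", "kwargs": {
  "motion": [
    {"x": 0, "y": 0, "z": 5, "yaw": 0, "hand": -0.6},
    {"x": 0, "y": 0, "z": 11, "yaw": 0, "hand": -0.6},
    {"x": 3, "y": 4.5, "z": 12, "yaw": 6, "hand": -0.6},
    {"x": 6, "y": 9, "z": 12, "yaw": 12, "hand": -0.6},
    {"x": 9, "y": 13.5, "z": 12, "yaw": 18, "hand": -0.6},
    {"x": 11.7, "y": 17.5, "z": 12, "yaw": 18, "hand": -0.6},
    {"x": 11.7, "y": 17.5, "z": 10, "yaw": 18, "hand": -0.6},
    {"x": 11.7, "y": 17.5, "z": 10, "yaw": 18, "hand": -0.6},
    {"x": 11.7, "y": 17.5, "z": 10, "yaw": 18, "hand": -0.6}
  ]
}}

```text
clock: 24.2
position: [0.5831, -0.1235, 0.1108]
ee_rot: [2.76, 1.499, -0.001]
force: [0.0, -0.3, 0.5]
width: 0.307
gripper_force: 20.0
```

```bash
python3 look.py w11.png 0.1 @relay_c orange_block_c
python3 - <<'E'
from h import *
m=camera_model("wrist")
for r in silhouettes("relay_socket_c","wrist")[:2]:
    print(round(r["p"],2),np.round(r["rect"]))
    print(fit("relay_socket_c","wrist",r["mask"],m,[.5847,-.1219,np.radians(-32.8)],.009))
im=cv2.imread('pics/w11.png')[90:340,150:410]
cv2.imwrite('pics/w11c.png',cv2.resize(im,(624,600),interpolation=cv2.INTER_CUBIC))
E
```

```text
24.2 [ 0.5831 -0.1235  0.1108] -33.0
orange_block_c (0.96, np.float64(0.95), [0.6149, -0.077], np.float64(147.0), [246.0, 128.0, 317.0, 179.0])
0.87 [246. 192. 314. 240.]
(array([ 0.58612679, -0.12074779, -0.58492536]), np.float64(0.9374052198898556))
```

View pics/w11c.png

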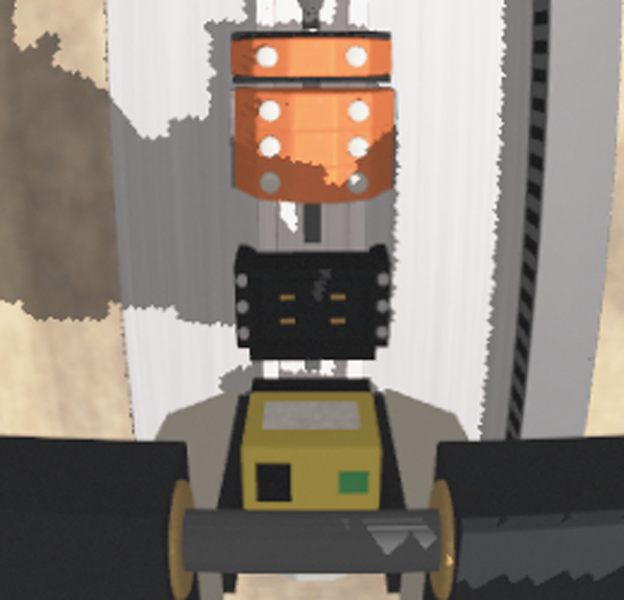

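The socket is at picture (280,217) and the held relay at (280,277), square and in line. Going down.

>>> {"fn": "apply_moves", "kwargs": {
  "motion": [
    {"x": 0, "y": 0, "z": -3, "yaw": 0, "hand": -0.6},
    {"x": 0, "y": 0, "z": -4.5, "yaw": 0, "hand": -0.6},
    {"x": 0, "y": 0, "z": -5, "yaw": 0, "hand": -0.6},
    {"x": 0, "y": 0, "z": -5.2, "yaw": 0, "hand": -0.6},
    {"x": 0, "y": 0, "z": -5.2, "yaw": 0, "hand": -0.6},
    {"x": 0, "y": 0, "z": -5.2, "yaw": 0, "hand": -0.6}
  ]
}}

```text
clock: 25.15
position: [0.5843, -0.1219, 0.059]
ee_rot: [2.758, 1.503, 0.001]
force: [1.3, 0.4, -0.4]
width: 0.305
gripper_force: 20.0
```

>>> {"fn": "apply_moves", "kwargs": {
  "motion": [
    {"x": 0.03, "y": 0, "z": -0.4, "yaw": 0, "hand": -0.6},
    {"x": 0.03, "y": 0, "z": -0.7, "yaw": 0, "hand": -0.6},
    {"x": 0.03, "y": 0, "z": -1, "yaw": 0, "hand": -0.6},
    {"x": 0.03, "y": 0, "z": -1.2, "yaw": 0, "hand": -0.6},
    {"x": 0.03, "y": 0, "z": -1.35, "yaw": 0, "hand": -0.6},
    {"x": 0.03, "y": 0, "z": -1.45, "yaw": 0, "hand": -0.6},
    {"x": 0.03, "y": 0, "z": -1.5, "yaw": 0, "hand": -0.6}
  ]
}}

```text
clock: 26.02
position: [0.5842, -0.1218, 0.045]
ee_rot: [-2.758, -1.502, -0.002]
force: [-7.0, 2.7, 25.2]
width: 0.305
gripper_force: 20.0
```

>>> {"fn": "apply_moves", "kwargs": {
  "motion": [
    {"x": 0, "y": 0, "z": 0.1, "yaw": 0, "hand": -0.1},
    {"x": 0, "y": 0, "z": 0.1, "yaw": 0, "hand": -0.1},
    {"x": 0, "y": 0, "z": 1, "yaw": 0, "hand": -0.1},
    {"x": 0, "y": 0, "z": 5, "yaw": 0, "hand": -0.1},
    {"x": 0, "y": 0, "z": 10, "yaw": 0, "hand": -0.1},
    {"x": -3, "y": -4, "z": 13, "yaw": 0, "hand": -0.1},
    {"x": -3, "y": -4, "z": 13, "yaw": 0, "hand": -0.1},
    {"x": -3, "y": -4, "z": 13, "yaw": 0, "hand": -0.1},
    {"x": -3, "y": -4, "z": 13, "yaw": 0, "hand": -0.1}
  ]
}}

```text
clock: 27.15
position: [0.5544, -0.1607, 0.1727]
ee_rot: [-2.757, -1.505, 0.001]
force: [0.3, 0.1, -0.6]
width: 0.45
gripper_force: 0.0
```

Run:
```python
from h import *
snap("wrist","w12.png"); m=camera_model("wrist")
for q,dz in (("orange_block_c",.009),("grey_block_c",.009),("relay_c",.034),("orange_end_c",0),("grey_end_c",0)):
    for r in silhouettes(q,"wrist")[:1]:
        c=at("wrist",*np.reshape(r["rect"],(2,2)).mean(0),.04,m)
        print(q,fit(q,"wrist",r["mask"],m,[c[0],c[1],-.57],dz))
print(observe()["clock"])
im=cv2.imread('pics/w12.png')[60:310,150:410]
cv2.imwrite('pics/w12c.png',cv2.resize(im,(624,600),interpolation=cv2.INTER_CUBIC))
```

```text
orange_block_c (array([ 0.61507994, -0.07624532, -0.59427598]), np.float64(0.9706071068471386))
grey_block_c (array([ 0.55578648, -0.16810839, -0.60256948]), np.float64(0.9238225629791895))
relay_c (array([ 0.58528966, -0.12130416, -0.57005966]), np.float64(0.9230946527350953))
orange_end_c (array([ 0.62715299, -0.05475276, -0.554029  ]), np.float64(0.8322102425876011))
grey_end_c (array([ 0.54006686, -0.19176286, -0.56617211]), np.float64(0.724087457689141))
27.45
```

View pics/w12c.png

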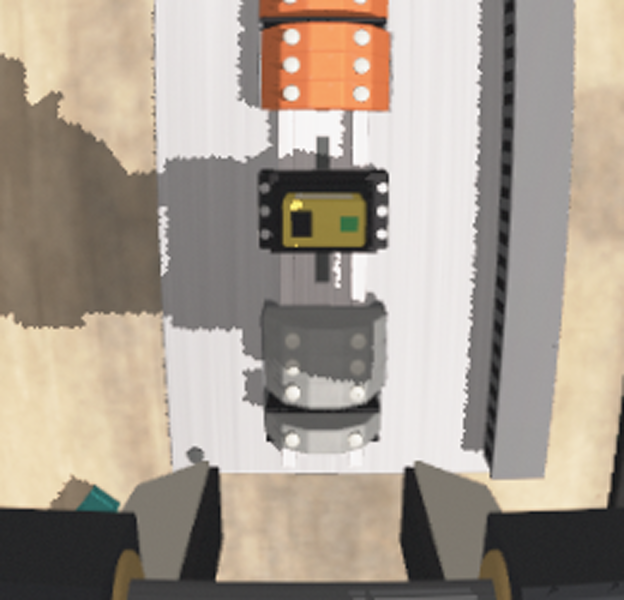

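Everything is on the rail: the orange block is beside its end, the socket holds the relay at crop (323,212), and the grey block is beside its end. The measured centre-to-centre spacings are about 25 and 28 mm, against limits of 18 to 37 mm.

```bash
python3 -c "
from cell import *
print(sign_off())"
```

```text
the job is handed in; nothing more can be done
None
```

The job is handed in: both blocks, the socket and the relay are seated on the rail and released, after about 27 s on the robot's clock. The sign-off gave no verdict.

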